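# Blank off the heating block

### The job

Fill the two empty wells of the metal heating block with two of the blue plugs from the green draining stand, so that all four plugs in the block stand alike: chamfered end down and fully home in the well (a square end stops short on a step). Leave the plug that stands with its chamfered end up where it is in the stand.

Things in the scene. Friction and masses are not known exactly. Their poses are not given: they have to be found in the camera images.
- plug_a: Blue round plug, 26 mm diameter, 100 mm long; one square end, one chamfered end (bright cone, 14 mm long, to a 14 mm tip). 0.15 kg. Origin mid-length, z axis towards the square end. Stands in the green stand (top 32 mm high): three sockets 26 mm deep in a row 60 mm apart, any order; plug's origin 56 mm, top 106 mm above the worktop. This one: chamfered end down.
- plug_b: Blue round plug, 26 mm diameter, 100 mm long; one square end, one chamfered end (bright cone, 14 mm long, to a 14 mm tip). 0.15 kg. Origin mid-length, z axis towards the square end. Stands in the green stand (top 32 mm high): three sockets 26 mm deep in a row 60 mm apart, any order; plug's origin 56 mm, top 106 mm above the worktop. This one: chamfered end down.
- plug_c: Blue round plug, 26 mm diameter, 100 mm long; one square end, one chamfered end (bright cone, 14 mm long, to a 14 mm tip). 0.15 kg. Origin mid-length, z axis towards the square end. Stands in the green stand (top 32 mm high): three sockets 26 mm deep in a row 60 mm apart, any order; plug's origin 56 mm, top 106 mm above the worktop. This one: chamfered end up.
- block: Fixed metal block, black base 78 x 240 mm, top at 50 mm. Origin: centre of underside, z up, y lengthwise. Wells on the line x = 0: y = -27.5 and +27.5 mm empty; y = -82.5 and +82.5 mm hold fixed plugs (tops 116 mm high). Well: 30 mm wide for 22 mm, then a step to 25 mm wide, floor 16 mm above the worktop. Plug fully home: origin 66 mm, top 116 mm high; a square end stops on the step, 12 mm higher.

How it is judged:
By the outcome, as a careful person would: the job done as asked, in the order asked, and still so for the second after the job is handed in, with the robot touching nothing.
It also fails if it takes over 54 s, if anything falls off the work surface, if the arm or the gripper's body presses on something with over 40 N, if the wrist force passes 120 N, or if a joint passes its speed limit or range.

### The arm

A 6-joint arm with a two-finger parallel gripper is mounted at the origin on a cart in front of the work surface, level with it; the furniture and walls round the work are solid. World frame = base frame: x ahead of the robot, y to its left, z up, the work surface at z = 0. Lengths are in m, angles in degrees, forces in N, time in s.
With the tool pointing down it reaches from about 0.375 to 0.9 m from the base axis. Payload 3.1 kg.
Tool frame: the origin (TCP) lies midway between the tips of the shut fingers; the grasp point (between the pads) lies 19 mm behind it; z points along the fingers, y is the line along which they close (so a half turn about z gives the same grasp; the last joint's range is limited). The gripper opens to 87 mm and grips with 3 to 60 N. Pads are 19 mm wide; open, the fingers measure 117 mm over their backs; the gripper's body (75 mm by 190 mm) begins 51 mm behind the grasp point.
Start: joints at [-77.55, 30.224, 82.088, -0, 67.689, -10.227], TCP at [0.241, -0.577, 0.223] pointing down, gripper open.
Joint ranges: [-176.69, 176.69], [-43.24, 126.21], [12.49, 139.97], [-82, 262], [0, 151.66], [-163.58, 163.58]. Speed limits (degrees/s): [159.86, 159.86, 180, 180, 180, 180].

### API

Orientations are given as a 3x3 rotation matrix whose columns are the frame's x, y, z axes.
In Python, from rig import bot gives the robot as it stands.
- The arm moves only by the shell command python3 steer.py, which reads ROWS from standard input. ROWS is a JSON list that holds a single list of rows (three levels of brackets), with 1 to 20 rows, each of 7 numbers: dx, dy, dz in units of 50 mm, then a rotation vector rx, ry, rz in degrees, then the opening from 0.0 (shut) to 1.0 (fully open); each row is the pose to reach, as a shift and turn from the pose commanded when the command began, along the tool's axes at that moment; what a row does not reach only later rows make up. A row lasts 1/10 s, in which the tool goes at most 0.05 m and 8.59 degrees, less where a joint would pass 70% of its speed; a pose out of reach is approached as far as the arm can. The fingers move at their own pace and stop on an object; the grip force is fixed at half the most. Time passes only in rows, so rows that do not move let the fingers close. It prints the time, the measured TCP pose, the force, the opening and the grip force at its end. Input that does not fit is refused with a message, and nothing moves.
- bot.read_state(): the state, without advancing time (a new reading comes with each control period).
- bot.capture(name): name is "side" or "top" or "wrist"; returns a dict with "color" (420x560x3 uint8, red, green, blue), "K" (3x3 intrinsics, pixels), "D" ([k1, k2, p1, p2, k3] as OpenCV has them; the pictures are not rectified), "view" (4x4, takes a point from world to camera coordinates); the wrist camera has in their place "mount" (4x4, takes a point from camera to tool coordinates, whose origin is the TCP and whose axes are the flange's). Camera axes: x right, y up, looking along -z (the intrinsics and any distortion apply to the point x, -y, -z); pixel columns grow to the right and rows downward; lengths in m; the calibration is good to about 2 mm. A picture is of the moment at which its call begins: read the wrist's pose just before it. There is no depth.
- bot.hand_in(): hands the job in; it is judged then, once.
The state is a dict: "time_s": time; "joint_positions": joint angles; "qvel": joint speeds; "tau": joint torques, N m; "position": TCP position; "tcp_rot": TCP orientation; "force": force on the tool from outside, world axes, zero at the start; "moment": the same for the moment, N m; "opening": opening from 0.0 (shut) to 1.0 (fully open); "grasp_force": force on a finger pad.
Only numpy, scipy, OpenCV 4.12 (cv2) and the standard library are available. Lean on these libraries where they do the work, as an engineer would, in place of code of your own. Each camera call takes 0.05 s, during which the arm holds its last target. There are 200 camera calls.

## Working session

There is one attempt and no reset: what is moved stays moved. The work goes in short steps, Python scripts to look and compute and a shell command to move; the robot and the scene stay as the last step left them, time stands still between calls to the robot, and variables do not carry over. Pictures are saved under pics/ and viewed, at most 10 in all, crops included, and the job is handed in when it is done.

```bash
ls; mkdir -p pics
python3 - <<'E'
from rig import bot
import cv2,numpy as np
s=bot.read_state(); print(s['position'],np.round(s['tcp_rot'],3).tolist(),s['time_s'],s['opening'])
for n in ['top','side','wrist']:
    c=bot.capture(n); cv2.imwrite(f'pics/{n}0.png',c['color'][:,:,::-1])
    print(n,np.round(c['K'],1).tolist(),np.round(c['D'],3),np.round(c.get('view',c.get('mount')),3).tolist())
E
```

```text
pics
rig.py
steer.py
[ 0.24095431 -0.57590781  0.22164201] [[0.923, 0.386, -0.0], [0.386, -0.923, 0.002], [0.0, -0.002, -1.0]] 0.0 1.0024762093261967
top [[531.1, 0.0, 293.2], [0.0, 531.1, 211.7], [0.0, 0.0, 1.0]] [-0.1  0.   0.   0.   0. ] [[-0.001, -1.0, -0.001, 0.194], [0.993, -0.001, 0.116, -0.537], [-0.116, -0.001, 0.993, -0.9], [0.0, 0.0, 0.0, 1.0]]
side [[534.2, 0.0, 282.7], [0.0, 534.2, 212.2], [0.0, 0.0, 1.0]] [-0.07  0.    0.    0.    0.  ] [[0.047, 0.999, 0.01, -0.22], [-0.516, 0.015, 0.857, 0.226], [0.855, -0.046, 0.516, -1.334], [0.0, 0.0, 0.0, 1.0]]
wrist [[323.2, 0.0, 275.0], [0.0, 323.2, 214.3], [0.0, 0.0, 1.0]] [0.026 0.    0.    0.    0.   ] [[-0.0, 0.954, 0.301, 0.083], [1.0, 0.0, -0.0, 0.0], [-0.0, 0.301, -0.954, -0.162], [0.0, 0.0, 0.0, 1.0]]
```

View pics/top0.png

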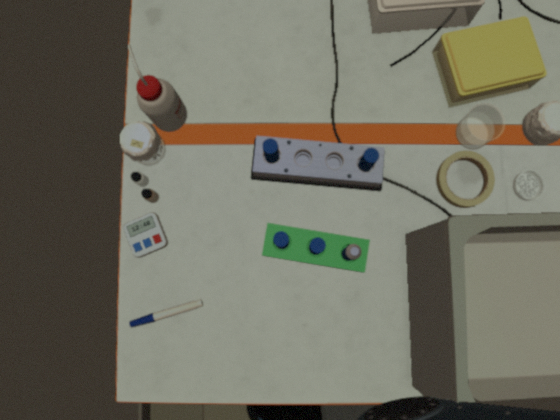

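View pics/side0.png

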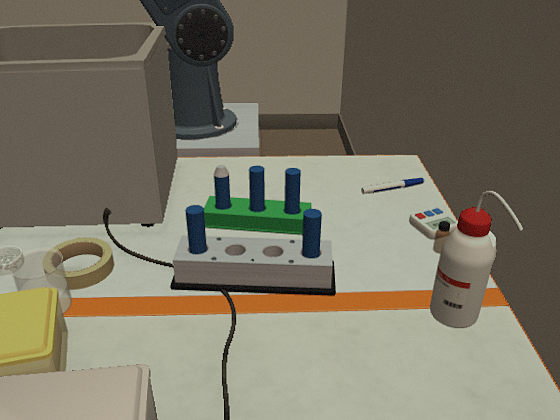

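The top view shows the stand with plugs at about (281,240), (317,245) and (353,252). The last has the bright cone up, so it stays. The block's wells are at about (303,157) and (335,161), with its fixed plugs at (271,150) and (369,158). The side view confirms this, with the cone-up plug at (222,172). I'll zoom in to see which edges can be measured.

Run:
```python
import cv2,numpy as np
a=cv2.imread('pics/top0.png')[125:285,240:400]
cv2.imwrite('pics/z.png',cv2.convertScaleAbs(cv2.resize(a,(600,600),interpolation=cv2.INTER_CUBIC),alpha=1.8))
```

```text
(no output)
```

View pics/z.png

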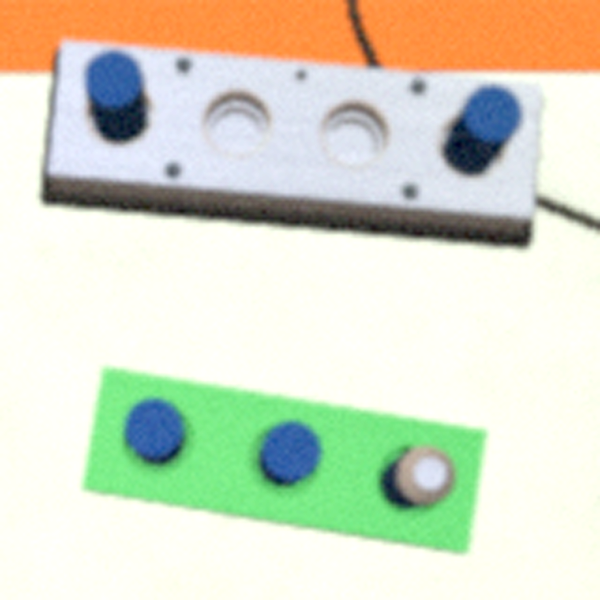

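The zoom shows lit blue tops that stand out from the dark sides, so I can mask the tops and cast rays to their known heights.

```bash
cat > h.py <<'E'
import cv2,numpy as np
from rig import bot
def ray(c,uv,z,V=None):
    V=c['view'] if V is None else V
    p=cv2.undistortPoints(np.array([[uv]],float),np.array(c['K']),np.array(c['D'])).ravel()
    R=V[:3,:3];C=-R.T@V[:3,3]; d=R.T@np.array([p[0],-p[1],-1.])
    return C+d*(z-C[2])/d[2]
def blobs(m,lo,hi):
    n,_,st,ce=cv2.connectedComponentsWithStats(m.astype(np.uint8))
    return [(ce[i],st[i,4],st[i,2:4]) for i in range(1,n) if lo<st[i,4]<hi]
E
python3 - <<'E'
from h import *
c=bot.capture('top'); c['view']=np.array(c['view']); im=cv2.GaussianBlur(c['color'],(3,3),0).astype(int)
r,g,b=im[...,0],im[...,1],im[...,2]
print(im[150:162,271].tolist(),im[146,271],im[240,281])
for t in (65,75,85):
  for ce,a,wh in blobs((b>t)&(b>1.6*r)&(b>1.3*g),60,600):
    if 120<ce[1]<280 and 240<ce[0]<400:
        print(t,ce.round(1),a,wh,ray(c,ce,.106 if ce[1]>200 else .116).round(4))
gm=(g>1.5*r)&(g>1.5*b)
ct=max(cv2.findContours(gm.astype(np.uint8),0,2)[0],key=cv2.contourArea)
bx=cv2.boxPoints(cv2.minAreaRect(ct)); P=np.array([ray(c,q,.032) for q in bx]); print(P.round(4),P.mean(0))
for q in [(240+237/3.75,125+122/3.75),(240+355/3.75,125+133/3.75)]: print(ray(c,q,.05).round(4))
print(ray(c,(240+427/3.75,125+472/3.75),.106).round(4))
E
```

```text
[[27, 54, 92], [27, 52, 90], [26, 48, 82], [21, 38, 64], [15, 26, 44], [10, 19, 32], [10, 20, 31], [11, 23, 31], [10, 23, 31], [12, 22, 32], [13, 21, 31], [20, 26, 35]] [30 54 92] [31 55 95]
65 [269.7 145.9] 165 [15 15] [0.6345 0.2312 0.116 ]
65 [370.7 155.1] 154 [14 14] [0.6192 0.0676 0.116 ]
65 [280.5 239.2] 160 [14 15] [0.4839 0.2135 0.106 ]
65 [316.8 245.3] 155 [14 14] [0.474  0.1555 0.106 ]
75 [269.7 145.7] 159 [15 14] [0.6349 0.2311 0.116 ]
75 [370.8 154.9] 149 [14 13] [0.6195 0.0674 0.116 ]
75 [280.5 238.9] 153 [14 14] [0.4843 0.2136 0.106 ]
75 [316.9 245.1] 149 [14 14] [0.4743 0.1552 0.106 ]
85 [269.6 145.2] 145 [15 13] [0.6357 0.2312 0.116 ]
85 [371.  154.5] 135 [14 12] [0.6203 0.0671 0.116 ]
85 [280.5 238.6] 144 [14 14] [0.4848 0.2136 0.106 ]
85 [317.2 244.8] 139 [13 13] [0.4748 0.1548 0.106 ]
[[0.4619 0.2469 0.032 ]
 [0.5166 0.238  0.032 ]
 [0.4868 0.0616 0.032 ]
 [0.4324 0.0715 0.032 ]] [0.47443059 0.15448313 0.032     ]
[0.6297 0.1757 0.05  ]
[0.6245 0.1209 0.05  ]
[0.465  0.0961 0.106 ]
```

Fixed plugs measure 164.4 mm apart (165 expected) and stand plugs about 59.5 mm (60 expected). The well rings agree with the line through the fixed plugs to about 1 mm. Next I check the bin's height before crossing it, and work out the moves.

Run:
```python
from h import *
T=bot.capture('top');S=bot.capture('side')
print('base',ray(T,(407,234),0),ray(S,(160,222),0))
for z in (.15,.2,.22,.25,.3): print(z,ray(T,(450,222),z).round(3),ray(S,(163,27),z).round(3))
s=bot.read_state();R=np.array(s['tcp_rot']);p=np.array(s['position'])
for q in [(.241,-.577,.42),(.48,-.3,.42),(.4845,.2137,.42),(.4845,.2137,.20),(.4845,.2137,.061)]:print(q,(R.T@(np.array(q)-p)).round(4))
```

```text
base [ 0.49968105 -0.01301588  0.        ] [ 0.47023841 -0.01657023  0.        ]
0.15 [ 0.507 -0.048  0.15 ] [-0.402 -0.124  0.15 ]
0.2 [ 0.502 -0.033  0.2  ] [-0.162 -0.084  0.2  ]
0.22 [ 0.5   -0.027  0.22 ] [-0.066 -0.068  0.22 ]
0.25 [ 0.497 -0.018  0.25 ] [ 0.078 -0.044  0.25 ]
0.3 [ 0.492 -0.003  0.3  ] [ 0.319 -0.003  0.3  ]
(0.241, -0.577, 0.42) [-0.0002  0.0004 -0.1978]
(0.48, -0.3, 0.42) [ 0.3271 -0.163  -0.1976]
(0.4845, 0.2137, 0.42) [ 0.5294 -0.6352 -0.1973]
(0.4845, 0.2137, 0.2) [ 0.5294 -0.635   0.0227]
(0.4845, 0.2137, 0.061) [ 0.5294 -0.6349  0.1617]
```
Bin ~0.25-0.34 high (wall ~vertical y=-0.015 → z~0.27-0.3; side view nearest edge). Bin wall at y≈-0.01, x up to 0.5. The cone-up plug at y 0.096. Gripper body at left plug: body 190 along tool y (x world), so 75 along world y; ok: second plug y=.155 -0.04=0.115. Fine. Wrist/forearm: comes from base with azimuth ~ +18..24°, passing above y>0. Forearm fairly high. Fine. Start robot at y=-.577 beyond the bin (bin y from 0 to -0.35?). Is the gripper beyond it? z up straight first to 0.42 — bin width unknown; does bin reach above 0.3? At z 0.42 clearance 12cm. Go 0.45. Reach at r=0.566,z=.45: fine likely.

Units first: shifts go in units of 50 mm. So 0.3 m is 6, -0.1 m is -2.

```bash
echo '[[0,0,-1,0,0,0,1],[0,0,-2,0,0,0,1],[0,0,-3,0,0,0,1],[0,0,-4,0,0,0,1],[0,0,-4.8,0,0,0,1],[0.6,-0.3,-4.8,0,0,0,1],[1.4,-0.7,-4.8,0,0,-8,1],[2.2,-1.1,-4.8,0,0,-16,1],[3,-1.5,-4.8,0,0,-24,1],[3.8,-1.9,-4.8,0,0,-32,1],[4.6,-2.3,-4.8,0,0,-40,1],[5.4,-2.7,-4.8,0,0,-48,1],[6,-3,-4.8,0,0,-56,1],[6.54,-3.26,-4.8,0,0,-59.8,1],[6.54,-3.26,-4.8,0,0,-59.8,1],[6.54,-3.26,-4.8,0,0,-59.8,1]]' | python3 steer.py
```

```text
refused: ROWS must be a list holding one list of rows, three levels of brackets. Nothing was moved.
```

The call was refused and nothing moved: it wants a list holding one list of rows, three levels of brackets. Same move again in that form.

```bash
echo '[[[0,0,-1,0,0,0,1],[0,0,-2,0,0,0,1],[0,0,-3,0,0,0,1],[0,0,-4,0,0,0,1],[0,0,-4.8,0,0,0,1],[0.6,-0.3,-4.8,0,0,0,1],[1.4,-0.7,-4.8,0,0,-8,1],[2.2,-1.1,-4.8,0,0,-16,1],[3,-1.5,-4.8,0,0,-24,1],[3.8,-1.9,-4.8,0,0,-32,1],[4.6,-2.3,-4.8,0,0,-40,1],[5.4,-2.7,-4.8,0,0,-48,1],[6,-3,-4.8,0,0,-56,1],[6.54,-3.26,-4.8,0,0,-59.8,1],[6.54,-3.26,-4.8,0,0,-59.8,1],[6.54,-3.26,-4.8,0,0,-59.8,1]]]' | python3 steer.py
cat > rel.py <<'E'
import sys
from h import *
s=bot.read_state();R=np.array(s['tcp_rot']);p=np.array(s['position'])
print('t',s['time_s'],p.round(4),'yaw_y',np.degrees(np.arctan2(R[1,1],R[0,1])).round(2),'tilt',R[:2,2].round(4),'F',np.round(s['force'],1),'op',round(s['opening'],3),round(s['grasp_force'],1))
for a in sys.argv[1:]:
    q=np.array([float(x) for x in a.split(',')]);print(a,(R.T@(q-p)).round(4))
E
python3 rel.py .4845,.2137,.45 .4845,.2137,.15 .4845,.2137,.061
```

```text
time_s: 1.9
position: [0.4799, -0.2998, 0.4624]
tcp_rot: [[0.13, 0.991, -0.001], [0.991, -0.13, -0.0], [-0.0, -0.001, -1.0]]
force: [0.2, -0.9, -0.1]
opening: 0.999
grasp_force: 0.0
t 1.9 [ 0.4799 -0.2998  0.4624] yaw_y -7.49 tilt [-0.0006 -0.0004] F [ 0.2 -0.9 -0.1] op 0.999 0.0
.4845,.2137,.45 [ 0.5098 -0.0624  0.0123]
.4845,.2137,.15 [ 0.5099 -0.0622  0.3123]
.4845,.2137,.061 [ 0.5099 -0.0621  0.4013]
```

To row units: 0.2 m is 4, 0.51 m is 10.2.

```bash
echo '[[[1,-0.12,0.24,0,0,0,1],[2,-0.24,0.24,0,0,0,1],[3,-0.36,0.24,0,0,0,1],[4,-0.48,0.24,0,0,0,1],[5,-0.6,0.24,0,0,0,1],[6,-0.72,0.24,0,0,0,1],[7,-0.84,0.24,0,0,0,1],[8,-0.96,0.24,0,0,0,1],[9,-1.1,0.24,0,0,0,1],[10.2,-1.24,0.4,0,0,0,1],[10.2,-1.24,1.4,0,0,0,1],[10.2,-1.24,2.4,0,0,0,1],[10.2,-1.24,3.4,0,0,0,1],[10.2,-1.24,4.4,0,0,0,1],[10.2,-1.24,5.2,0,0,0,1],[10.2,-1.24,5.2,0,0,0,1],[10.2,-1.24,5.2,0,0,0,1]]]' | python3 steer.py >/dev/null
python3 rel.py .4845,.2137,.061
python3 - <<'E'
from h import *
s=bot.read_state();c=bot.capture('wrist')
Tw=np.eye(4);Tw[:3,:3]=s['tcp_rot'];Tw[:3,3]=s['position'];V=np.linalg.inv(Tw@np.array(c['mount']))
cv2.imwrite('pics/w1.png',c['color'][:,:,::-1])
im=cv2.GaussianBlur(c['color'],(3,3),0).astype(int);r,g,b=im[...,0],im[...,1],im[...,2]
for ce,a,wh in blobs((b>75)&(b>1.6*r)&(b>1.3*g),150,9000): print(ce.round(1),a,wh,ray(c,ce,.106,V).round(4),ray(c,ce,.116,V).round(4))
E
```

```text
t 3.6 [0.4859 0.2126 0.2028] yaw_y -7.63 tilt [-0.0006 -0.0003] F [-0.8  0.9  1.4] op 1.001 0.0
.4845,.2137,.061 [ 0.0009 -0.0015  0.1418]
[465.6 171.8] 764 [33 31] [0.6416 0.2287 0.106 ] [0.6361 0.2313 0.116 ]
[272.8 279. ] 226 [24 21] [0.4757 0.1536 0.106 ] [0.4765 0.159  0.116 ]
```

View pics/w1.png

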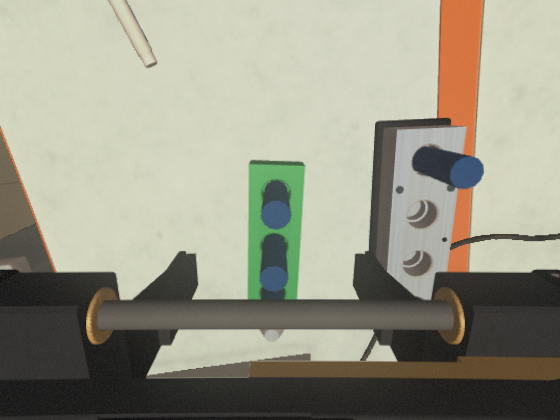

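The wrist view confirms it. The plug to take is at (276,215), midway between the fingers, and the block's fixed plug top ray-casts to within 1.5 mm of the top camera's value. Now I descend and grip.

```bash
echo '[[[0.02,-0.03,0.8,0,0,0,1],[0.02,-0.03,1.6,0,0,0,1],[0.02,-0.03,2.2,0,0,0,1],[0.02,-0.03,2.6,0,0,0,1],[0.02,-0.03,2.84,0,0,0,1],[0.02,-0.03,2.84,0,0,0,1],[0.02,-0.03,2.84,0,0,0,0],[0.02,-0.03,2.84,0,0,0,0],[0.02,-0.03,2.84,0,0,0,0],[0.02,-0.03,2.84,0,0,0,0],[0.02,-0.03,2.84,0,0,0,0],[0.02,-0.03,2.84,0,0,0,0],[0.02,-0.03,2.84,0,0,0,0],[0.02,-0.03,2.84,0,0,0,0]]]' | python3 steer.py >/dev/null
python3 rel.py .4845,.2137,.061
```

```text
t 5.05 [0.4838 0.2147 0.0605] yaw_y -7.52 tilt [-0.0001 -0.    ] F [ 0.1 -0.2  0.4] op 0.355 0.0
.4845,.2137,.061 [-0.0009  0.0009 -0.0005]
```

To row units: -0.12 m is -2.4, -0.1 m is -2.

```bash
echo '[[[0,0,0,0,0,0,0],[0,0,0,0,0,0,0],[0,0,0,0,0,0,0],[0,0,0,0,0,0,0]]]' | python3 steer.py >/dev/null
python3 rel.py
echo '[[[0,0,-0.2,0,0,0,0],[0,0,-0.6,0,0,0,0],[0,0,-1.2,0,0,0,0],[0,0,-2,0,0,0,0],[0,0,-2.4,0,0,0,0],[0,0,-2.4,0,0,0,0],[0,0,-2.4,0,0,0,0]]]' | python3 steer.py>/dev/null
python3 rel.py .6296,.1767,.18
python3 - <<'E'
from h import *
c=bot.capture('side');cv2.imwrite('pics/s1.png',c['color'][:,:,::-1])
E
```

```text
t 5.45 [0.4841 0.2147 0.0605] yaw_y -7.52 tilt [0.0006 0.    ] F [ 1.3 -0.3 -0.6] op 0.281 30.0
t 6.15 [0.4828 0.2146 0.1805] yaw_y -7.52 tilt [-0.0012 -0.0002] F [-0.4  0.2 -1.3] op 0.284 30.0
.6296,.1767,.18 [-0.0184  0.1505  0.0003]
```

View pics/s1.png

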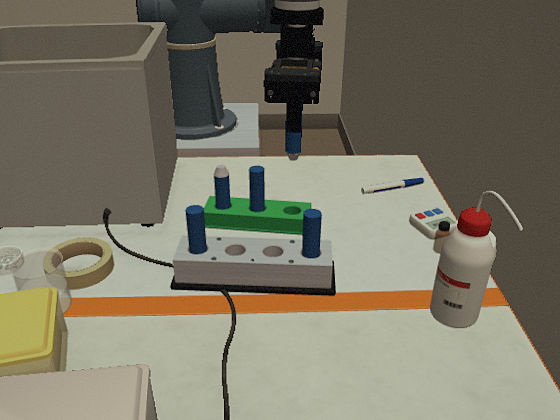

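The plug is held upright with its cone down, tip at (293,157), and the left socket is now empty. Next I carry it to the left well.

To row units: 0.149 m is 2.98, -0.018 m is -0.36.

```bash
echo '[[[-0.06,0.6,0,0,0,0,0],[-0.18,1.4,0,0,0,0,0],[-0.28,2.2,0,0,0,0,0],[-0.36,2.8,0,0,0,0,0],[-0.36,2.98,0,0,0,0,0],[-0.36,2.98,0,0,0,0,0],[-0.36,2.98,0.6,0,0,0,0],[-0.36,2.98,1,0,0,0,0],[-0.36,2.98,1,0,0,0,0],[-0.36,2.98,1,0,0,0,0]]]' | python3 steer.py >/dev/null
python3 rel.py .6296,.1767,.0705
python3 - <<'E'
from h import *
for n in ('side',):
    c=bot.capture(n);a=c['color'][190:310,160:350,::-1];cv2.imwrite('pics/s2.png',cv2.convertScaleAbs(cv2.resize(a,None,fx=4,fy=4,interpolation=2),alpha=1.4))
E
```

```text
t 7.2 [0.6272 0.178  0.1299] yaw_y -7.47 tilt [-0.0034 -0.0001] F [-0.4 -0.3 -1.7] op 0.282 30.0
.6296,.1767,.0705 [-0.0009  0.0027  0.0594]
```

View pics/s2.png

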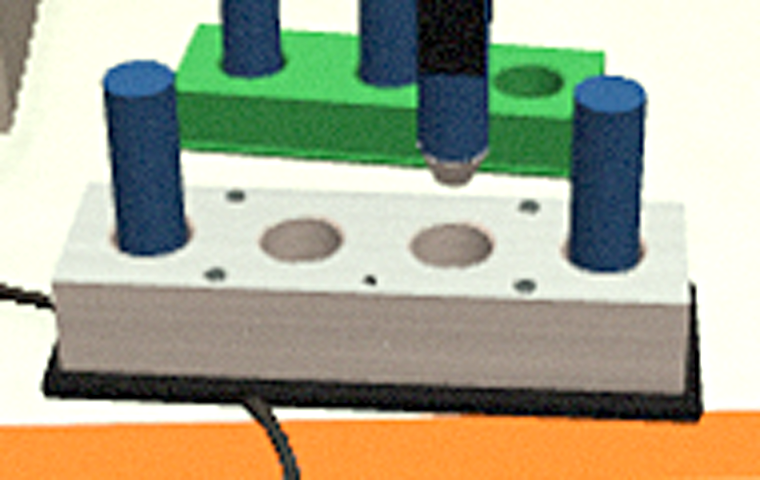

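The side crop shows the cone tip at about (453,178), laterally in line with the left well at (452,245). I'll check the depth direction numerically before going in.

```bash
python3 rel.py .6296,.1767,.0705
python3 - <<'E'
from h import *
c=bot.capture('side')
print('tip',ray(c,(160+453/4,190+175/4),.0755).round(4),'well',ray(c,(160+452/4,190+245/4),.05).round(4))
print(ray(c,(160+302/4,190+240/4),.05).round(4))
E
echo '[[[0,0,0,0,0,0,0],[0,0,0,0,0,0,0]]]' | python3 steer.py >/dev/null; python3 rel.py .6296,.1767,.0705
```

```text
t 7.25 [0.6285 0.178  0.131 ] yaw_y -7.48 tilt [-0.0003  0.0001] F [ 0.8 -0.1 -1.2] op 0.281 30.0
.6296,.1767,.0705 [-0.0011  0.0013  0.0605]
tip [0.628  0.1765 0.0755] well [0.6353 0.176  0.05  ]
[0.6305 0.1217 0.05  ]
t 7.5 [0.6297 0.1776 0.1318] yaw_y -7.51 tilt [0.002  0.0002] F [ 0.7 -0.7 -1.7] op 0.284 30.0
.6296,.1767,.0705 [-0.0009 -0.0001  0.0613]
```

```bash
echo '[[[-0.01,0.01,0.4,0,0,0,0],[-0.01,0.01,0.6,0,0,0,0],[-0.01,0.01,0.76,0,0,0,0],[-0.01,0.01,0.9,0,0,0,0],[-0.01,0.01,0.9,0,0,0,0],[-0.01,0.01,0.9,0,0,0,0]]]' | python3 steer.py |grep -E 'pos|force'
python3 rel.py .6296,.1767,.0705
```

```text
position: [0.6297, 0.1768, 0.0856]
force: [-0.9, -0.0, -1.6]
grasp_force: 30.0
t 8.1 [0.6297 0.1768 0.0856] yaw_y -7.52 tilt [-0.0001  0.    ] F [-0.9 -0.  -1.6] op 0.285 30.0
.6296,.1767,.0705 [-0.0001 -0.0001  0.0151]
```

To row units: 0.0155 m is 0.31, 0.014 m is 0.28.

```bash
echo '[[[0,0,0.1,0,0,0,0],[0,0,0.18,0,0,0,0],[0,0,0.24,0,0,0,0],[0,0,0.28,0,0,0,0],[0,0,0.31,0,0,0,0],[0,0,0.31,0,0,0,0]]]' | python3 steer.py |grep -E 'pos|force'
python3 rel.py .6296,.1767,.0705
```

```text
position: [0.6309, 0.1769, 0.0706]
force: [2.4, 0.0, -1.2]
grasp_force: 30.0
t 8.7 [0.6309 0.1769 0.0706] yaw_y -7.53 tilt [0.0028 0.0003] F [ 2.4  0.  -1.2] op 0.282 30.0
.6296,.1767,.0705 [-0.0004 -0.0012  0.0001]
```

```bash
echo '[[[0,0,0.02,0,0,0,0],[0,0,0.02,0,0,0,0],[0,0,0.02,0,0,0,0]]]' | python3 steer.py |grep -E 'pos|force'; python3 rel.py
```

```text
position: [0.6309, 0.177, 0.0705]
force: [1.6, 0.6, 5.3]
grasp_force: 30.0
t 9.0 [0.6309 0.177  0.0705] yaw_y -7.52 tilt [0.0032 0.0004] F [1.6 0.6 5.3] op 0.28 30.0
```

Floor contact at the home height, 5 N. Now release and retreat towards plug two.

To row units: -0.13 m is -2.6, -0.09 m is -1.8.

```bash
echo '[[[0,0,0,0,0,0,1],[0,0,0,0,0,0,1],[0,0,0,0,0,0,1],[0,0,0,0,0,0,1],[0,0,0,0,0,0,1],[0,0,0,0,0,0,1],[0,0,0,0,0,0,1],[0,0,-0.4,0,0,0,1],[0,0,-1,0,0,0,1],[0,0,-1.8,0,0,0,1],[0,0,-2.6,0,0,0,1],[0,0,-2.6,0,0,0,1]]]' | python3 steer.py |grep -E 'pos|force'; python3 rel.py .4743,.155,.2 .4743,.155,.061
```

```text
position: [0.6339, 0.1774, 0.206]
force: [0.7, 0.2, 0.8]
grasp_force: 0.0
t 10.2 [0.6339 0.1774 0.206 ] yaw_y -7.52 tilt [0.0136 0.0015] F [0.7 0.2 0.8] op 0.998 0.0
.4743,.155,.2 [-0.0431 -0.1553  0.0038]
.4743,.155,.061 [-0.0436 -0.1572  0.1428]
```

```bash
echo '[[[-0.2,-0.6,0,0,0,0,1],[-0.4,-1.4,0,0,0,0,1],[-0.6,-2.2,0,0,0,0,1],[-0.84,-2.8,0,0,0,0,1],[-0.84,-3.03,0,0,0,0,1],[-0.84,-3.03,0,0,0,0,1],[-0.84,-3.03,0,0,0,0,1],[-0.84,-3.03,0,0,0,0,1]]]' | python3 steer.py >/dev/null; python3 rel.py .4743,.155,.061
python3 - <<'E'
from h import *
c=bot.capture('side');a=c['color'][150:310,160:350,::-1];cv2.imwrite('pics/s3.png',cv2.convertScaleAbs(cv2.resize(a,None,fx=3.7,fy=3.7,interpolation=2),alpha=1.4))
E
```

```text
t 11.0 [0.4762 0.1552 0.1992] yaw_y -7.53 tilt [0.0024 0.0002] F [-0.2 -0.4 -0.2] op 1.004 0.0
.4743,.155,.061 [-0.0005 -0.0022  0.1382]
```

View pics/s3.png

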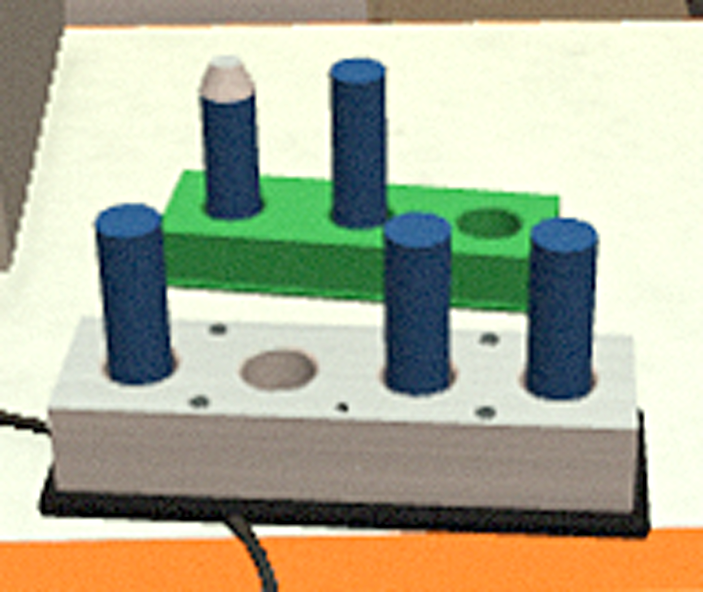

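Plug one is home: its top at (417,229) lies on the line between the fixed tops at (130,217) and (563,235). Now plug two.

To row units: 0.1385 m is 2.77, 0.13 m is 2.6.

```bash
echo '[[[0,-0.02,0.8,0,0,0,1],[0,-0.02,1.6,0,0,0,1],[0,-0.02,2.2,0,0,0,1],[0,-0.02,2.6,0,0,0,1],[0,-0.02,2.77,0,0,0,1],[0,-0.02,2.77,0,0,0,1],[0,-0.02,2.77,0,0,0,0],[0,-0.02,2.77,0,0,0,0],[0,-0.02,2.77,0,0,0,0],[0,-0.02,2.77,0,0,0,0],[0,-0.02,2.77,0,0,0,0],[0,-0.02,2.77,0,0,0,0],[0,-0.02,2.77,0,0,0,0],[0,-0.02,2.77,0,0,0,0],[0,-0.02,2.77,0,0,0,0],[0,-0.02,2.77,0,0,0,0],[0,-0.02,2.77,0,0,0,0],[0,-0.02,2.77,0,0,0,0]]]' | python3 steer.py >/dev/null; python3 rel.py .4743,.155,.061
```

```text
t 12.85 [0.4738 0.1552 0.0606] yaw_y -7.53 tilt [0.0017 0.0001] F [ 2.7  0.2 -1.3] op 0.281 29.9
.4743,.155,.061 [-0.0001  0.0005 -0.0004]
```

To row units: -0.12 m is -2.4, -0.07 m is -1.4.

```bash
echo '[[[0,0,-0.2,0,0,0,0],[0,0,-0.6,0,0,0,0],[0,0,-1.4,0,0,0,0],[0,0,-2.2,0,0,0,0],[0,0,-2.4,0,0,0,0],[-0.06,0.6,-2.4,0,0,0,0],[-0.14,1.4,-2.4,0,0,0,0],[-0.22,2.2,-2.4,0,0,0,0],[-0.26,2.8,-2.4,0,0,0,0],[-0.26,3.07,-2.4,0,0,0,0],[-0.26,3.07,-2.4,0,0,0,0],[-0.26,3.07,-1.8,0,0,0,0],[-0.26,3.07,-1.4,0,0,0,0],[-0.26,3.07,-1.4,0,0,0,0],[-0.26,3.07,-1.4,0,0,0,0],[-0.26,3.07,-1.4,0,0,0,0],[-0.26,3.07,-1.4,0,0,0,0]]]' | python3 steer.py >/dev/null; python3 rel.py .6246,.1219,.0706
python3 - <<'E'
from h import *
bot.capture('side')
E
python3 rel.py .6246,.1219,.0706
```

```text
t 14.55 [0.624  0.1223 0.132 ] yaw_y -7.51 tilt [0.0023 0.0001] F [-0.4  0.4 -1.8] op 0.283 29.9
.6246,.1219,.0706 [-0.0004  0.0005  0.0614]
t 14.6 [0.624  0.1223 0.1319] yaw_y -7.51 tilt [0.0022 0.0001] F [ 0.6 -0.1 -1. ] op 0.283 29.9
.6246,.1219,.0706 [-0.0003  0.0005  0.0613]
```

To row units: 0.046 m is 0.92, 0.038 m is 0.76.

```bash
echo '[[[0,0.01,0.4,0,0,0,0],[0,0.01,0.6,0,0,0,0],[0,0.01,0.76,0,0,0,0],[0,0.01,0.92,0,0,0,0],[0,0.01,0.92,0,0,0,0],[0,0.01,0.92,0,0,0,0]]]' | python3 steer.py >/dev/null
python3 rel.py .6246,.1219,.0706
```

```text
t 15.2 [0.6241 0.1221 0.0846] yaw_y -7.52 tilt [ 0.0002 -0.    ] F [-0.2  0.  -1.3] op 0.281 29.9
.6246,.1219,.0706 [-0.0001  0.0005  0.014 ]
```

```bash
echo '[[[0,0.01,0.1,0,0,0,0],[0,0.01,0.18,0,0,0,0],[0,0.01,0.24,0,0,0,0],[0,0.01,0.28,0,0,0,0],[0,0.01,0.3,0,0,0,0],[0,0.01,0.3,0,0,0,0],[0,0.01,0.3,0,0,0,0]]]' | python3 steer.py >/dev/null
python3 rel.py .6246,.1219,.0706
```

```text
t 15.9 [0.6255 0.122  0.0705] yaw_y -7.52 tilt [ 0.0027 -0.    ] F [ 1.3 -0.7  4.2] op 0.282 29.9
.6246,.1219,.0706 [-0.0002 -0.0009 -0.0001]
```

Floor contact at the home height again. Release and back off.

To row units: -0.17 m is -3.4, -0.15 m is -3.

```bash
echo '[[[0,0,0,0,0,0,1],[0,0,0,0,0,0,1],[0,0,0,0,0,0,1],[0,0,0,0,0,0,1],[0,0,0,0,0,0,1],[0,0,0,0,0,0,1],[0,0,0,0,0,0,1],[0,0,0,0,0,0,1],[0,0,-0.4,0,0,0,1],[0,0,-1,0,0,0,1],[0,0,-1.8,0,0,0,1],[0,0,-2.6,0,0,0,1],[0,-0.8,-3,0,0,0,1],[0,-1.6,-3.4,0,0,0,1],[0,-2.4,-3.4,0,0,0,1],[0,-2.4,-3.4,0,0,0,1],[0,-2.4,-3.4,0,0,0,1]]]' | python3 steer.py >/dev/null; python3 rel.py
python3 - <<'E'
from h import *
c=bot.capture('side');a=c['color'][150:310,160:350,::-1];cv2.imwrite('pics/s4.png',cv2.convertScaleAbs(cv2.resize(a,None,fx=3.7,fy=3.7,interpolation=2),alpha=1.4))
E
```

```text
t 17.6 [0.5048 0.138  0.2401] yaw_y -7.48 tilt [0.0011 0.    ] F [0.7 0.  0.5] op 1.003 0.0
```

View pics/s4.png

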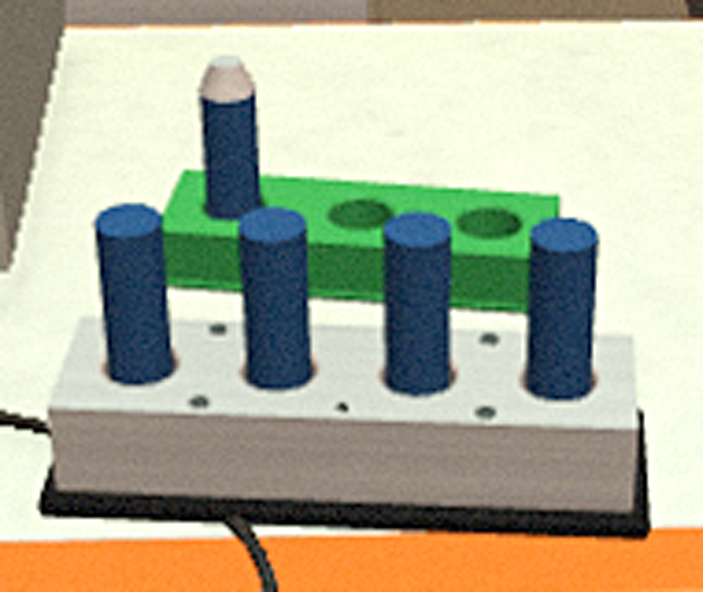

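All four tops, at (130,217), (272,223), (417,229) and (563,235), lie on one line and evenly spaced. The cone-up plug is still in the stand at (228,75).

```bash
python3 -c "
from rig import bot
print(bot.hand_in())"
```

```text
the job is handed in; nothing more can be done
None
```

Both empty wells now hold plugs, chamfered end down and fully home; the chamfer-up plug was left untouched in the stand, and the job was handed in at about 18 s.

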